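Three end-over-end inversions in a hand-cranked tube mixer

TASK

Mix the blue-capped sample in the hand-cranked tube mixer: with the tube still bolted in, crank it clockwise (as seen from the robot, the way the red arrow points) through exactly three full turns, so that the tube goes upside down three times and comes to rest upright again. Then pull the red-knobbed retaining bolt fully back towards the robot, draw the tube up out of its cup, and stand it upright, fully down, in the empty hole of the orange rack, leaving the bolt back and the cup upright and not disturbing the other tube or the things that stand round the mixer.

Things in the scene. Friction and masses are not known exactly. Their poses are not given: they have to be found in the camera images.
- mixer: Hand-cranked end-over-end tube mixer, fixed: grey base 170 x 132 mm, two white stands, steel shaft, blue tube cup in the middle, crank at the front. Origin on the bench under the cup's centre; x runs from the crank end to the rear (away from the robot), y left, z up. The shaft lies along x at y = 0, z = 115 mm. Front stand: x -54 to -70 mm, 64 mm wide, top z 157; rear: x 48 to 62, top z 139.
- hub (a point): Centre of the front face of the black round cap on the shaft's front end, mixer x = -101, z = 115 mm. Cap: radius 22 mm, x -74 to -101; from it the crank arm (10 mm rod, x -74 to -84) runs out. The handle passes below cap and stand, which block a gripper pointing straight down: tilt the tool 25 to 45 degrees, fingers pointing forward (+x) and down, closing along mixer y. Axes as the mixer's.
- crank (a joint): Angle of crank, shaft and cup together, rad, counted on through all turns (6.283 each). Starts at 0: tube upright, cap up, handle straight below the shaft. Grows clockwise seen from the robot: from the bottom the handle goes left (+y), over the top, to the right. Light friction (about 0.07 N m, 1.5 N at the handle) holds it where it is left.
- crank_grip (a point): Middle of the black crank handle: cylinder 20 mm in diameter, 30 mm long, parallel to mixer x, this point at mixer x = -103 mm. It runs round a circle of radius 48 mm about the shaft in the mixer's y-z plane. The handle spins freely on its pin, so the gripper can keep one orientation all the way round without regrasping. Use the position only; the orientation turns with the handle.
- bolt (a joint): Travel in m of the retaining bolt, a steel bar 14 x 6 mm lying 1.5 mm above the tube's cap so that the tube cannot fall out. 0: closed. It slides along mixer -x, towards the robot, to a stop at 0.034; the tube is free from about 0.027 on. Friction of 2 N holds it where it is left; no spring.
- bolt_grip (a point): Point on the axis of the bolt's upright red knob (diameter 13.6 mm, 26 mm tall), 7.5 mm below its top; with tube upright and bolt closed at mixer x = -42, y = 0, z = 195 mm. It moves with bolt and crank. The bolt guide beside it (24 mm wide, x -24 to -36) has its top at z = 178: grasp from above, fingers closing along mixer y, fingertips not below z = 181.
- sample_tube: 50 ml tube, dark blue cap, 100 mm tall, about 55 g; body 28 mm in diameter, cap 34.4 mm and the topmost 14 mm. Origin: centre of underside, z towards the cap. It starts in the cup, underside at mixer z = 65, cap top at 165 mm. With the bolt back, take the cap from above, fingers closing along mixer y (bolt guide and strap stand 24 mm in front of its axis).
- cup_rim (a point): Centre of the mouth of the blue tube cup, mixer z = 130 mm when upright: bore 31.6 mm, 65 mm deep, outside 39 mm. The tube must be drawn up at least 67 mm to clear it. Turns with the crank.
- rack: Orange tube rack, fixed to the bench, 62 x 136 x 50 mm high, two holes 34 mm in diameter, 38 mm deep (floor 12 mm above the bench). Origin: centre of the underside; the holes lie 34 mm either side of it along the rack's own y axis, the empty one at -y.
- free_hole (a point): Centre of the mouth of the rack's empty hole, 50 mm above the bench. Axes as the rack's.
- other_tube: Tube like the sample tube but with an orange cap, in the rack's other hole, 68 mm from the empty one; leave it. Origin: centre of its underside.
- timer: White lab timer 62 x 64 x 20 mm on the bench to the right of the mixer; leave it. Origin: centre of its underside.
- bottle_small: Small amber bottle with white cap, 41 mm in diameter, 78 mm tall, on the bench to the left of the mixer; leave it. Origin: centre of its underside.
- petri_b: Upper one of two stacked petri dishes, 89 mm in diameter, well to the right of the mixer; leave them. Origin: centre of its underside.
- beaker: Beaker 67 mm in diameter, 81 mm tall, behind the mixer; leave it. Origin: centre of its underside.

How it is judged:
By the outcome, as a careful person would: the job done as asked, in the order asked, and still so for the second after the job is handed in, with the robot touching nothing.
It also fails if it takes over 72 s, if anything falls off the work surface, if the arm or the gripper's body presses on something with over 40 N, if the wrist force passes 120 N, or if a joint passes its speed limit or range.

ROBOT

A 7-joint arm with a two-finger parallel gripper is mounted at the origin on a cart in front of the work surface, level with it; the furniture and walls round the work are solid. World frame = base frame: x ahead of the robot, y to its left, z up, the work surface at z = 0. Lengths are in m, angles in rad, forces in N, time in s.
With the tool pointing down it reaches from about 0.4 to 0.85 m from the base axis. Payload 6.9 kg.
Tool frame: the origin (TCP) lies midway between the tips of the shut fingers; the grasp point (between the pads) lies behind it (ctrl.pinch_z is the z of the grasp point in the tool frame, in m); z points along the fingers, y is the line along which they close (so a half turn about z gives the same grasp; the last joint's range is limited). The gripper opens to 85 mm and grips with 20 to 120 N. Pads are 22 mm wide; open, the fingers measure 114 mm over their backs; the gripper's body (76 mm by 85 mm) begins 54 mm behind the grasp point. The pads swing forward as they close: fully open they stand 13 mm farther back than shut.
Start: joints at [-1.208, 0.507, -0.238, 1.5, 0.126, 1.149, -0.155], TCP at [0.159, 0.604, 0.231] pointing down, gripper open.
Joint ranges: [-3.08, 3.08], [-0.24, 2.05], [-1.43, 1.35], [0, 2.5], [-1.52, 4.66], [0.17, 1.96], [-2.89, 2.89]. Speed limits (rad/s): [2.39, 2.39, 3.14, 3.14, 3.14, 3.14, 3.14].

INTERFACE

Orientations are given as a unit quaternion [w, x, y, z].
In Python, from station import ctrl, get_state, vision, ticket, models gives the robot as it stands. Calls block until the motion is done:
- ctrl.movep(position, orientation): joint-space move of the TCP to a pose.
- ctrl.movel(position, frame=None, max_speed=0.15): straight line of the TCP; frame=None keeps the orientation; max_speed is the mean speed in m/s.
- ctrl.set_joints(angles): joint-space move.
- ctrl.ungrasp() and ctrl.close_gripper(force=None): open the fingers fully, or close them until they stop; force is the grip in N (None keeps the last).
- ctrl.pause(seconds).
- ctrl.ik(position, orientation): joint angles nearest the present ones, or None.
- get_state(): the state.
- vision.grab_frame(name): name is "scene" or "top"; returns (picture, depth): 400x640x3 uint8, blue, green, red; 400x640 float32, m along the optical axis (not along the pixel's ray), 0 where there is no reading.
- vision.camera_info(name): a dict with "mtx" (3x3 intrinsics, pixels), "dist_coeffs" ([k1, k2, p1, p2, k3] as OpenCV has them; the pictures are not rectified), "R" (3x3) and "t" (3): a world point X has camera coordinates R X + t. Camera axes: x right, y down, z forward; pixel columns grow to the right and rows downward; lengths in m; the calibration is good to about 2 mm. A picture is of the moment at which its call begins. camera_info takes no time and is no camera call.
A pose or a line that the arm cannot do raises ctrl.Unreachable and nothing moves.
- ticket.close_job(): hands the job in; it is judged then, once.
Trained networks look in the newest picture that a camera, given by its name, has taken for a name from the list of things; names that differ only in an ending like _2 or _b are one class to them, and where a whole thing is asked for, a point or a joint stands for the part that bears it (a point fixed in the world has none). Each returns a list of dicts, best first, with "p" (0 to 1); they miss things now and then, are a little off and sometimes report something else, mostly with a low value. They report only what shows in the picture. A call takes as long as a camera call.
- models.recognise(camera, target): "point" ([column, row] in pixels, amid what is visible of it).
- models.masks_of(camera, target): "mask" (400x640 bool, what is visible of it) and "point" ([column, row] in pixels, amid what is visible of it).
The state is a dict: "time": time; "qpos": joint angles; "qd": joint speeds; "tau": joint torques, N m; "tcp_pos": TCP position; "eef_rot": TCP orientation; "contact_force": force on the tool from outside, world axes, zero at the start; "wrist_torque": the same for the moment, N m; "width": finger opening in m; "gripper_force": force on a finger pad.
Only numpy, scipy, OpenCV 4.12 (cv2) and the standard library are available. Lean on these libraries where they do the work, as an engineer would, in place of code of your own. Each camera call takes 0.05 s, during which the arm holds its last target. There are 200 camera calls.

## Working session

There is one attempt and no reset: what is moved stays moved. The work goes in short steps, each a Python script; the robot and the scene stay as the last script left them, time stands still between calls to the robot, and variables do not carry over. Pictures are saved under pics/ and viewed, at most 10 in all, crops included, and the job is handed in when it is done.

```bash
ls; mkdir -p pics; python3 - <<'E'
from station import ctrl, get_state, vision, ticket, models
import cv2,numpy as np
for c in ("scene","top"):
    im,d=vision.grab_frame(c); cv2.imwrite(f"pics/{c}0.png",im); np.save(f"pics/{c}0.npy",d)
    ci=vision.camera_info(c); print(c,ci)
    for n in ["mixer","hub","crank_grip","bolt_grip","sample_tube","cup_rim","rack","free_hole","other_tube"]:
        try: print(n,[(np.round(r["point"]).tolist(),round(r["p"],2)) for r in models.recognise(c,n)[:3]])
        except Exception as e: print(n,e)
s=get_state();print(s["time"],s["tcp_pos"],s["eef_rot"],ctrl.pinch_z)
E
```

```text
pics
station.py
scene {'mtx': array([[507.70684814,   0.        , 331.01450826],
       [  0.        , 507.70684814, 198.58328655],
       [  0.        ,   0.        ,   1.        ]]), 'dist_coeffs': array([-0.12547005,  0.        ,  0.        ,  0.        ,  0.        ]), 'R': array([[ 0.82389705, -0.56659298, -0.01288582],
       [-0.26278306, -0.361777  , -0.89446211],
       [ 0.50213416,  0.74033087, -0.44695804]]), 't': array([-0.46629827,  0.29333945,  1.12702039])}
mixer [([333.0, 223.0], 0.81)]
hub [([332.0, 224.0], 0.58)]
crank_grip [([331.0, 209.0], 0.62)]
bolt_grip [([326.0, 186.0], 0.53)]
sample_tube []
cup_rim [([331.0, 210.0], 0.71)]
rack [([245.0, 212.0], 0.81)]
free_hole [([239.0, 213.0], 0.87)]
other_tube [([242.0, 186.0], 0.67)]
top {'mtx': array([[374.39668709,   0.        , 316.21511769],
       [  0.        , 374.39668709, 196.20227996],
       [  0.        ,   0.        ,   1.        ]]), 'dist_coeffs': array([-0.02979173,  0.        ,  0.        ,  0.        ,  0.        ]), 'R': array([[ 0.00110778, -0.99971953,  0.02365657],
       [-0.98569814, -0.00507817, -0.16844403],
       [ 0.16851692, -0.02313164, -0.98542731]]), 't': array([0.02021684, 0.62651125, 0.94337693])}
mixer [([313.0, 208.0], 0.96)]
hub [([312.0, 206.0], 0.91)]
crank_grip [([321.0, 243.0], 0.44)]
bolt_grip [([316.0, 200.0], 0.7), ([207.0, 268.0], 0.35)]
sample_tube []
cup_rim [([314.0, 212.0], 0.64)]
rack []
free_hole [([205.0, 269.0], 0.84)]
other_tube [([186.0, 258.0], 0.58)]
1.0 [0.15937985 0.60436335 0.23131575] [-2.08485174e-06  1.28560663e-01  9.91701645e-01  4.77006653e-05] -0.0187
```

```bash
cd pics; python3 - <<'E'
import cv2
a=cv2.imread("scene0.png");b=cv2.imread("top0.png")
cv2.imwrite("a.png",cv2.resize(a[120:320,180:440],(780,600),interpolation=2))
cv2.imwrite("b.png",cv2.resize(b[100:340,140:460],(800,600),interpolation=2))
E
```

```text
(no output)
```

View pics/a.png

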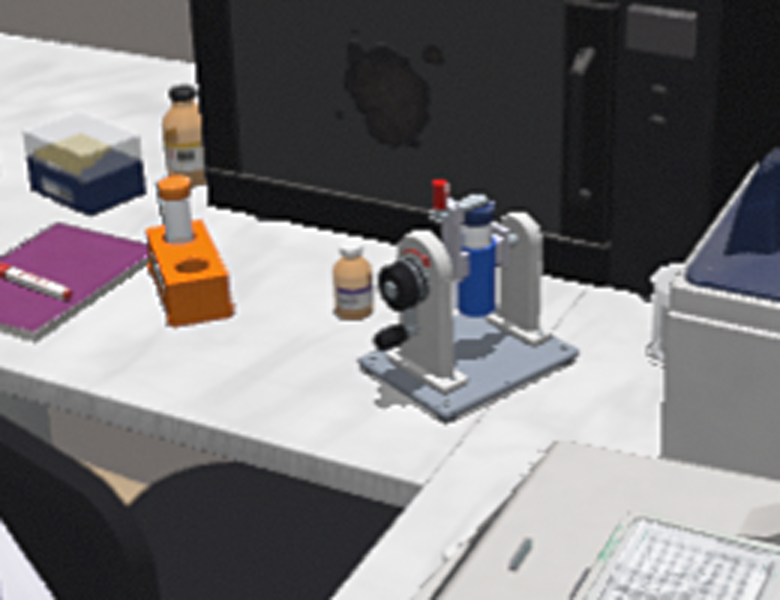

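View pics/b.png

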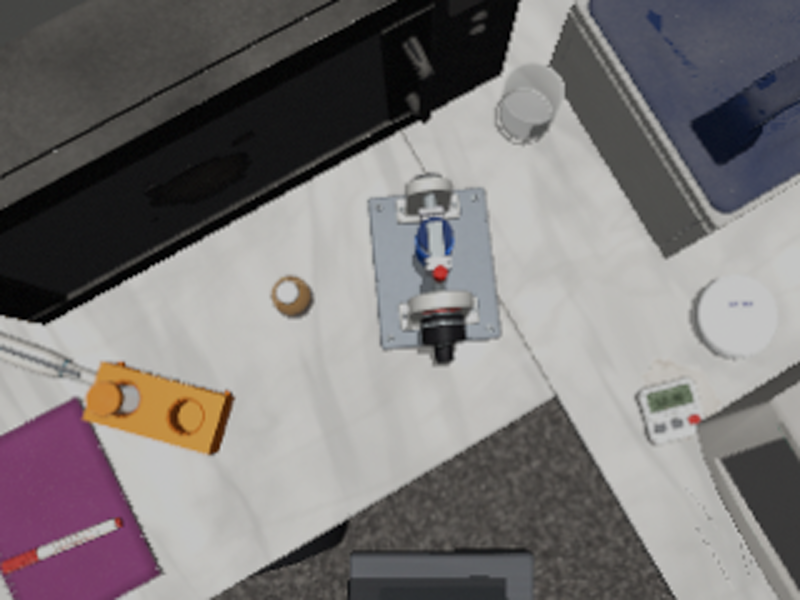

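The scene crop shows the mixer at about full-image (335,220): handle low at the front (310,232), red knob at (326,184). The rack's empty hole, at (243,208), is the one nearer the camera. The top crop shows the mixer nearly aligned with world x, with the knob at (316,209) and the rack at the lower left with its empty hole at (215,266).

```bash
cat > h.py <<'E'
from station import ctrl, get_state, vision, ticket, models
import cv2,numpy as np
from scipy.optimize import least_squares
from scipy.spatial.transform import Rotation as Ro
def cam(n):
    c=vision.camera_info(n); return c["mtx"],c["dist_coeffs"],c["R"],c["t"]
def proj(n,X):
    K,D,R,t=cam(n); return cv2.projectPoints(np.atleast_2d(np.asarray(X,float)),cv2.Rodrigues(R)[0],t,K,D)[0][:,0]
def cloud(n,d):
    K,D,R,t=cam(n); v,u=np.mgrid[0:400,0:640]
    p=cv2.undistortPoints(np.stack([u,v],-1).reshape(-1,1,2).astype(float),K,D)[:,0]
    z=d.reshape(-1,1); return ((np.hstack([p*z,z])-t)@R).reshape(400,640,3)
E
python3 - <<'E'
from h import *
im={c:cv2.imread(f"pics/{c}0.png") for c in("scene","top")}
P={c:cloud(c,np.load(f"pics/{c}0.npy")) for c in im}
for c in im:
    hsv=cv2.cvtColor(im[c],cv2.COLOR_BGR2HSV).astype(int);H,S,V=hsv[...,0],hsv[...,1],hsv[...,2]
    X=P[c]; roi=(np.hypot(X[...,0]-.6,X[...,1])<.35)
    red=((H<4)|(H>174))&(S>170)&(V>90)&(X[...,2]>.15)
    blue=(H>100)&(H<130)&(S>120)&(X[...,2]>.14)&(X[...,2]<.2)&(abs(X[...,1])<.2)
    org=(H>6)&(H<20)&(S>170)&(abs(X[...,2]-.05)<.006)
    for n,m in(("red",red),("bluecap",blue),("rack",org)):
        vv,uu=np.nonzero(m)
        if len(uu)<3: print(c,n,len(uu));continue
        print(c,n,len(uu),uu.mean().round(2),vv.mean().round(2),uu.min(),uu.max(),vv.min(),vv.max(),np.median(X[m],0).round(4))
        if n=="rack": print("   rect",cv2.minAreaRect((X[m][:,:2]*1000).astype(np.float32)))
    if c=="top":
        u0,v0=proj("top",[0,0,0])[0],0
        box=np.zeros(H.shape,bool);box[170:245,280:345]=1
        m=box&(X[...,2]>.004)&(X[...,2]<.03)
        print("plate z",np.median(X[m][:,2]),m.sum(),cv2.minAreaRect((X[m][:,:2]*1000).astype(np.float32)))
        m=box&(V<60)&(X[...,2]>.12)
        print("cap top",X[m].min(0),X[m].max(0))
E
```

```text
scene red 40 239.02 134.95 8 328 0 189 [0.5674 0.0238 0.2006]
scene bluecap 35 339.2 191.74 336 343 188 194 [0.606  0.0173 0.163 ]
scene rack 325 240.54 205.43 150 254 164 216 [0.4403 0.3026 0.0515]
   rect ((406.520751953125, 539.9239501953125), (106.91682434082031, 597.9329223632812), 10.27452564239502)
top red 19 315.79 208.95 314 318 207 211 [0.5718 0.0261 0.2029]
top bluecap 58 313.26 193.43 307 320 187 199 [0.6124 0.0371 0.1658]
top rack 336 183.31 265.78 1 230 246 318 [0.4427 0.3444 0.0499]
   rect ((411.2126770019531, 539.8751220703125), (104.73725128173828, 597.7407836914062), 10.107267379760742)
plate z 0.014284771486844065 1977 ((606.2232666015625, 31.945384979248047), (176.28558349609375, 207.83384704589844), 89.93543243408203)
cap top [0.51325911 0.00220745 0.12050727] [0.54337162 0.04131208 0.13966098]
```

```bash
cat > loc.py <<'E'
from h import *
im={c:cv2.imread(f"pics/{c}0.png") for c in("scene","top")}
P={c:cloud(c,np.load(f"pics/{c}0.npy")) for c in im}
def big(m):
    n,l,s,_=cv2.connectedComponentsWithStats(m.astype(np.uint8)); return l==1+np.argmax(s[1:,4])
def hsv(c):
    h=cv2.cvtColor(im[c],cv2.COLOR_BGR2HSV).astype(int);return h[...,0],h[...,1],h[...,2]
H,S,V=hsv("top");X=P["top"]
m=big((X[...,2]>.009)&(X[...,2]<.019)&(H>95)&(H<125)&(S>15)&(abs(X[...,1]-.03)<.12))
m=big(((X[...,2]>.004)&(V>90)&(S>25)&(H>95)&(H<125)&(abs(X[...,1]-.03)<.12)&(abs(X[...,0]-.6)<.13)))|m
Q=X[m];Q=Q[abs(Q[:,2]-.0143)<.006]
print("plate",len(Q),cv2.minAreaRect((Q[:,:2]*1000).astype(np.float32)))
obs=[]
for c in im:
    H,S,V=hsv(c);X=P[c]
    r=big(((H<6)|(H>172))&(S>140)&(V>70)&(X[...,2]>.17)&(abs(X[...,1])<.12))
    v,u=np.nonzero(r);obs.append((c,"knob",u.mean(),v.mean()));print(c,"red",len(u),u.min(),u.max(),v.min(),v.max())
H,S,V=hsv("scene");X=P["scene"]
b=(V<75)&(S<90);sub=np.zeros(b.shape,bool);sub[200:240,300:326]=1
n,l,s,ce=cv2.connectedComponentsWithStats((b&sub).astype(np.uint8))
print([(s[i].tolist(),ce[i].round(1).tolist()) for i in range(1,n) if s[i,4]>8])
for c in im:
    H,S,V=hsv(c);X=P[c]
    o=big((H>6)&(H<20)&(S>140)&(X[...,2]>.042)&(X[...,2]<.058)&(abs(X[...,1]-.3)<.12))
    print(c,"rack",o.sum(),cv2.minAreaRect((X[o][:,:2]*1000).astype(np.float32)))
    r=models.masks_of(c,"free_hole");print([(x["point"],x["p"],x["mask"].sum()) for x in r[:2]])
print(obs)
E
python3 loc.py
```

```text
plate 871 ((600.2059936523438, 53.122230529785156), (164.76109313964844, 91.67163848876953), 0.79195636510849)
scene red 30 325 328 180 189
top red 23 313 318 207 211
[([306, 207, 17, 17, 174], [313.7, 215.3]), ([305, 228, 11, 9, 66], [310.1, 232.1])]
scene rack 375 ((447.4656066894531, 314.62493896484375), (142.41653442382812, 62.32329559326172), 74.54612731933594)
[([242.2, 210.9], 0.9, np.int64(712))]
top rack 871 ((451.10833740234375, 317.69964599609375), (135.40484619140625, 61.86600875854492), 74.23114776611328)
[([204.2, 268.5], 0.95, np.int64(1125))]
[('scene', 'knob', np.float64(326.1), np.float64(184.2)), ('top', 'knob', np.float64(315.60869565217394), np.float64(208.95652173913044))]
```

```bash
cat > fit.py <<'E'
from h import *
pl=[(85,66),(85,-66),(-85,-66),(-85,66)]
cor=[(287.6,180),(334,175.2),(340,235.2),(293.6,240)]
obs=[("scene",(-42,0,189.5),(326.3,184.4)),("top",(-42,0,200),(315.7,209)),("scene",(-103,0,67),(310.1,232.1)),("scene",(-88,0,115),(313.7,215.3)),
("scene",(0,0,158),(339.5,191.5))]
def T(p,x):
    x=np.asarray(x)/1000;c,s=np.cos(p[2]),np.sin(p[2]);return [p[0]+c*x[0]-s*x[1],p[1]+s*x[0]+c*x[1],x[2]]
def res(p,cams=("scene","top")):
    r=[]
    for c,x,uv in obs:
        if c in cams:r.append(proj(c,T(p,x))[0]-uv)
    if "top" in cams:
        for a,uv in zip(pl,cor): r.append(proj("top",T(p,(a[0]+p[3]*1000,a[1],14.3)))[0]-uv)
    return np.ravel(r)
for cams in(("scene","top"),("top",),("scene",)):
    f=least_squares(res,[.61,.03,0,0],args=(cams,),loss="soft_l1");print(cams,f.x.round(4));print(res(f.x,cams).reshape(-1,2).round(1).tolist())
E
python3 fit.py
cat > ov.py <<'E'
from fit import *
p=least_squares(res,[.61,.03,0,0],loss="soft_l1").x
for c,sl in(("scene",(slice(165,255),slice(290,400))),("top",(slice(160,250),slice(270,360)))):
    im=cv2.resize(cv2.imread(f"pics/{c}0.png")[sl],None,fx=6.5,fy=6.5,interpolation=2)
    def cir(cx,r,ax,col):
        a=np.linspace(0,6.29,60)
        pts=[T(p,(cx[0],cx[1]+r*np.cos(t),cx[2]+r*np.sin(t)) if ax=="x" else (cx[0]+r*np.cos(t),cx[1]+r*np.sin(t),cx[2])) for t in a]
        q=(proj(c,pts)-[sl[1].start,sl[0].start]+.5)*6.5
        cv2.polylines(im,[q.astype(int)],False,col,1)
    cir((-101,0,115),22,"x",(0,255,255));cir((-118,0,67),10,"x",(0,255,0));cir((-42,0,202.5),6.8,"z",(255,255,0))
    cir((0,0,165),17.2,"z",(0,255,0));cir((0,0,130),19.5,"z",(255,0,255))
    cv2.imwrite(f"pics/ov_{c}.png",im)
E
python3 ov.py >/dev/null; python3 -c "
import cv2,numpy as np
a=cv2.imread('pics/ov_scene.png');b=cv2.imread('pics/ov_top.png');print(a.shape,b.shape)
k=np.hstack([a,b]);cv2.imwrite('pics/ov.png',cv2.resize(k,(800,int(k.shape[0]*800/k.shape[1]))))"
```

```text
('scene', 'top') [ 0.6145  0.0298  0.0975 -0.0121]
[[0.4, 0.7], [0.5, -0.3], [-0.1, 0.5], [0.2, -0.1], [-0.8, -0.3], [-0.6, -0.8], [0.1, -0.2], [0.6, 0.5], [-1.3, 0.4]]
('top',) [ 0.614   0.0297  0.1011 -0.0117]
[[0.6, -0.1], [-0.6, -0.7], [0.1, -0.3], [0.8, 0.4], [-1.2, 0.4]]
('scene',) [0.6152 0.0286 0.0672 0.    ]
[[0.6, 0.6], [-0.3, 0.1], [0.1, -0.4], [-0.3, -0.2]]
(585, 715, 3) (585, 585, 3)
```

View pics/ov.png

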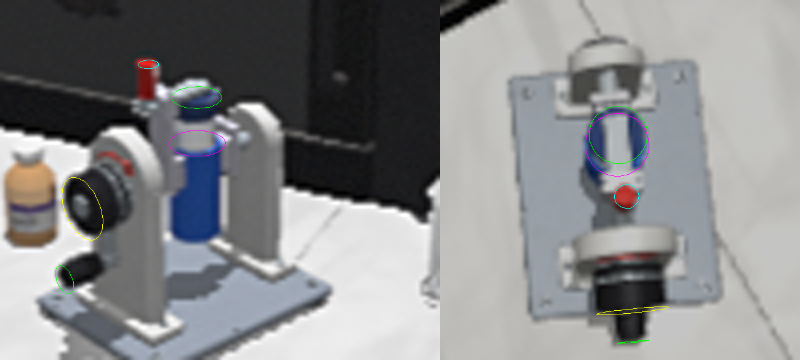

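The overlay agrees with the picture to about 1 px: the rings sit on the hub, handle, knob and cap. Next I check reachability around the crank circle.

```bash
cat >> h.py <<'E'
M=np.array([0.6146,0.0297,0.096])
Rm=Ro.from_euler("z",M[2]).as_matrix()
def m2w(x): return np.array([M[0],M[1],0])+Rm@(np.asarray(x,float)/1000)
def quat(tilt,yaw=M[2],flip=False):
    t=np.radians(tilt);z=np.array([np.sin(t),0,-np.cos(t)]);y=np.array([0,-1. if flip else 1.,0])
    R=Ro.from_euler("z",yaw).as_matrix()@np.column_stack([np.cross(y,z),y,z])
    return Ro.from_matrix(R).as_quat(scalar_first=True),R
def tcp(g,R): return np.asarray(g)-R[:,2]*ctrl.pinch_z   # grasp point -> TCP position
GX=-107;TILT=42
def hpos(a,dy=0,dz=0): return m2w([GX,dy+48*np.sin(a),dz+115-48*np.cos(a)])
E
python3 - <<'E'
from h import *
for tilt in(36,42):
  for fl in(False,True):
    q,R=quat(tilt,flip=fl)
    print(tilt,fl)
    pts=[hpos(0)-R[:,2]*.11]+[hpos(a) for a in np.linspace(0,2*np.pi,5)[:4]]
    for g in pts:
        j=ctrl.ik(tcp(g,R),q); print(None if j is None else np.round(j,2))
q,R=quat(0)
for g in(m2w([-42,0,199]),m2w([-42,0,270]),m2w([0,0,158]),m2w([0,0,235]),[.44,.284,.25],[.44,.284,.105]):
    print([None if (j:=ctrl.ik(tcp(g,quat(0,flip=f)[1]),quat(0,flip=f)[0])) is None else np.round(j,2) for f in(False,True)])
E
```

```text
36 False
None
None
None
[ 0.66  0.44 -1.03  2.47  2.06  0.49 -0.49]
None
36 True
None
None
None
[ 0.4   0.34 -0.63  2.47  2.4   0.34  2.32]
None
42 False
None
None
None
None
None
42 True
None
None
None
None
None
[array([-0.06,  0.47, -0.04,  1.72,  0.02,  0.96,  1.56]), array([-0.44,  0.52,  0.56,  1.72, -0.32,  0.99, -1.24])]
[array([-0.11,  0.41,  0.03,  1.61, -0.01,  1.13,  1.59]), array([-0.45,  0.46,  0.57,  1.62, -0.26,  1.15, -1.3 ])]
[array([-0.02,  0.57, -0.1 ,  1.65,  0.07,  0.92,  1.51]), array([-0.43,  0.64,  0.58,  1.66, -0.4 ,  0.97, -1.18])]
[array([-0.07,  0.5 , -0.03,  1.55,  0.02,  1.09,  1.56]), array([-0.43,  0.56,  0.58,  1.56, -0.32,  1.13, -1.26])]
[array([-0.45,  0.35, -0.24,  1.76,  0.1 ,  1.04,  0.94]), array([-0.97,  0.38,  0.5 ,  1.77, -0.21,  1.04, -1.86])]
[array([-0.45,  0.53, -0.25,  1.95,  0.2 ,  0.69,  0.84]), array([-0.9 ,  0.56,  0.43,  1.96, -0.35,  0.7 , -1.74])]
```

```bash
python3 - <<'E'
from h import *
import h
for tilt in(25,28,31,34):
  for fl in(False,True):
    q,R=quat(tilt,flip=fl)
    print(tilt,fl)
    pts=[hpos(0)-R[:,2]*.09]+[hpos(a) for a in np.linspace(0,2*np.pi,5)[:4]]
    for g in pts:
        j=ctrl.ik(tcp(g,R),q); print("  ",None if j is None else np.round(j,2))
E
sed -i 's/^GX=.*/GX=-107;TILT=26;q,R=quat(TILT);PZ=.003\ndef htcp(a,back=0,dy=0,dz=0): return tcp(hpos(a,dy,dz),R)-R[:,2]*(PZ+back)/' h.py
python3 - <<'E'
from h import *
s=lambda:(round(get_state()["time"],2),get_state()["tcp_pos"].round(4),get_state()["qpos"].round(2),get_state()["contact_force"].round(1))
p=htcp(0,.09)
print(p, htcp(0))
p[2]+=.05
ctrl.movep(p,q);print(s())
for a in np.linspace(0,2*np.pi,9)[:8]:
    j=ctrl.ik(htcp(a),q); print("  ",None if j is None else np.round(j,2))
E
```

```text
[0.47567167 0.01632176 0.1337804 ] [0.51494341 0.02010347 0.05288893]
(3.48, array([0.4761, 0.017 , 0.1839]), array([ 0.11,  0.16, -0.22,  2.35,  0.21,  0.19,  1.37]), array([ 0.8, -0.8,  0.7]))
   [ 0.67  0.79 -1.23  2.42  1.8   0.81 -0.23]
   [ 0.58  0.74 -1.23  2.41  1.74  0.81 -0.26]
   [ 0.09  0.4  -0.41  2.38  1.85  0.24 -0.4 ]
   [ 0.16  0.33 -0.44  2.34  1.33  0.2   0.16]
   [ 0.41  0.32 -0.63  2.31  1.14  0.24  0.43]
   [ 0.49  0.36 -0.64  2.32  1.27  0.21  0.38]
   [ 0.84  0.65 -1.22  2.36  1.6   0.62  0.08]
   [ 0.77  0.75 -1.22  2.4   1.75  0.73 -0.09]
```

```bash
python3 - <<'E'
from h import *
s=lambda:(round(get_state()["time"],2),get_state()["tcp_pos"].round(4),get_state()["qpos"].round(2),get_state()["contact_force"].round(1))
jb=np.array(ctrl.ik(htcp(0),q));print(jb.round(2))
p=get_state()["tcp_pos"]
try: ctrl.movep(p+[-.03,0,.12],q)
except ctrl.Unreachable: ctrl.movep(p+[0,0,.12],quat(10)[0])
print(s())
jj=jb.copy();jj[1]-=.4
ctrl.set_joints(jj);print(s())
for b,dz in((.09,.05),(.09,0),(.05,0),(0,0)):
    j=ctrl.ik(htcp(0,b)+[0,0,dz],q); print(b,dz,None if j is None else np.round(j,2))
for a in np.linspace(0,2*np.pi,9)[1:8]:
    j=ctrl.ik(htcp(a),q); print("  ",None if j is None else np.round(j,2))
E
```

```text
[ 0.67  0.79 -1.23  2.42  1.8   0.81 -0.23]
(4.08, array([0.4462, 0.0166, 0.3041]), array([ 0.54, -0.08, -0.57,  2.17, -0.11,  0.59,  1.7 ]), array([-0. , -1.1, -0.4]))
(5.76, array([ 0.5489, -0.0068,  0.2202]), array([ 0.66,  0.39, -1.22,  2.42,  1.8 ,  0.81, -0.23]), array([0.3, 0.3, 0.3]))
0.09 0.05 [ 0.85  0.3  -1.18  2.34  1.03  0.4   0.51]
0.09 0 [ 0.77  0.46 -1.2   2.42  1.49  0.51  0.03]
0.05 0 [ 0.7   0.6  -1.18  2.43  1.68  0.62 -0.14]
0 0 [ 0.64  0.75 -1.15  2.42  1.83  0.75 -0.25]
   [ 0.56  0.71 -1.17  2.41  1.76  0.77 -0.28]
   [ 0.56  0.61 -1.18  2.37  1.61  0.69 -0.18]
   [ 0.64  0.51 -1.18  2.33  1.44  0.59  0.03]
   [ 0.75  0.47 -1.16  2.31  1.34  0.52  0.22]
   [ 0.79  0.49 -1.11  2.32  1.41  0.47  0.24]
   [ 0.79  0.59 -1.11  2.36  1.62  0.53  0.06]
   [ 0.73  0.7  -1.13  2.4   1.79  0.65 -0.13]
```

```bash
python3 - <<'E'
from h import *
s=lambda:(round(get_state()["time"],2),get_state()["tcp_pos"].round(4),get_state()["qpos"].round(2),get_state()["contact_force"].round(1),round(get_state()["width"],4))
ctrl.movep(htcp(0,.09)+[0,0,.05],q);print(s())
ctrl.movel(htcp(0,.09),frame=q) if False else ctrl.movep(htcp(0,.09),q);print(s())
ctrl.movel(htcp(0));print(s())
for c in("scene","top"): cv2.imwrite(f"pics/{c}1.png",vision.grab_frame(c)[0])
ctrl.close_gripper(40);print(s())
for c in("scene","top"): cv2.imwrite(f"pics/{c}2.png",vision.grab_frame(c)[0])
a=cv2.resize(cv2.imread("pics/scene1.png")[150:260,260:400],None,fx=4,fy=4,interpolation=2)
b=cv2.resize(cv2.imread("pics/top2.png")[160:270,280:340],None,fx=4,fy=4,interpolation=2)
cv2.imwrite("pics/v2.png",np.hstack([a,b]))
def red(f):
    h=cv2.cvtColor(cv2.imread(f),cv2.COLOR_BGR2HSV).astype(float);m=((h[...,0]<7)|(h[...,0]>172))*np.clip(h[...,1]-120,0,None)*(h[...,2]>60)
    y0,x0=(175,318) if "scene" in f else(200,306);m=m[y0:y0+18,x0:x0+18];v,u=np.mgrid[0:18,0:18];return (u*m).sum()/m.sum()+x0,(v*m).sum()/m.sum()+y0
for c in("scene","top"): print(c,[np.round(red(f"pics/{c}{i}.png"),2) for i in(0,1,2)])
E
```

```text
(6.52, array([0.4755, 0.0157, 0.1837]), array([ 0.85,  0.3 , -1.18,  2.34,  1.03,  0.4 ,  0.51]), array([ 0. , -0.3,  0.1]), 0.0854)
(7.05, array([0.4757, 0.0171, 0.1337]), array([ 0.57,  0.35, -0.86,  2.42,  1.51,  0.31,  0.03]), array([0.6, 0.4, 0.2]), 0.0851)
(7.83, array([0.515 , 0.02  , 0.0536]), array([ 0.52,  0.64, -0.91,  2.42,  1.95,  0.56, -0.38]), array([-0. , -0.2,  0.4]), 0.0854)
(8.54, array([0.5149, 0.0201, 0.053 ]), array([ 0.51,  0.64, -0.91,  2.42,  1.96,  0.56, -0.38]), array([-1.4, -1.5,  4.8]), 0.0186)
scene [array([325.84, 184.05]), array([325.83, 184.03]), array([325.82, 184.05])]
top [array([315.59, 209.05]), array([315.6 , 209.05]), array([315.59, 209.05])]
```

View pics/v2.png

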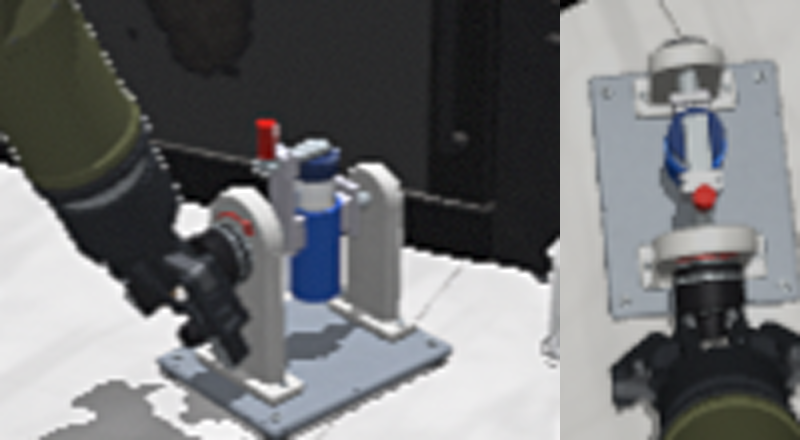

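Before closing, the fingers straddle the handle at (238,330) in the crop. The knob didn't move when the gripper closed, so the grip is centred. I'll start cranking and watch the forces.

```bash
cat >> h.py <<'E'
def log(a):
    s=get_state();g=Rm.T@(s["tcp_pos"]+R[:,2]*(ctrl.pinch_z+PZ)-[M[0],M[1],0])*1000
    print(round(np.degrees(a)),round(s["time"],2),"ang",np.degrees(np.arctan2(g[1],115-g[2])).round(1),"F",(Rm.T@s["contact_force"]).round(1),"w",round(s["width"]*1000,1),s["qpos"].round(2)[[2,3,5]])
    return np.linalg.norm(s["contact_force"])
def crank(a0,a1,n,v=.15,lim=45,every=1,dy=0,dz=0):
    for i,a in enumerate(np.linspace(a0,a1,n+1)[1:]):
        ctrl.movel(htcp(a,0,dy,dz),max_speed=v)
        if (i+1)%every==0 and log(a)>lim: print("STOP at",a);return
E
python3 - <<'E'
from h import *
crank(0,np.pi/2,6)
E
```

```text
15 8.89 ang 16.0 F [-3.7 -0.6  6.6] w 18.6 [-0.91  2.43  0.57]
30 9.14 ang 30.4 F [-3.6 -1.4  4.7] w 18.5 [-0.91  2.42  0.58]
45 9.39 ang 45.3 F [-3.8 -1.4  4.3] w 18.6 [-0.91  2.41  0.56]
60 9.64 ang 60.1 F [-3.7 -1.8  3. ] w 18.5 [-0.91  2.4   0.54]
75 9.89 ang 75.0 F [-4.6 -1.5  1.7] w 18.4 [-0.9   2.39  0.52]
90 10.14 ang 89.9 F [-4.2 -0.5  0.7] w 18.6 [-0.89  2.38  0.48]
```

Forces are very low, at about 0.25 s per step, so I continue to the end of turn one.

```bash
python3 - <<'E'
from h import *
crank(np.pi/2,2*np.pi,18,every=2)
c="scene";cv2.imwrite("pics/scene3.png",vision.grab_frame("scene")[0]);cv2.imwrite("pics/top3.png",vision.grab_frame("top")[0])
E
```

```text
120 10.64 ang 119.8 F [-4.6 -0.2  3. ] w 18.7 [-0.88  2.35  0.42]
150 11.14 ang 149.7 F [-6.8  1.8  5.1] w 18.3 [-0.9   2.32  0.39]
180 11.64 ang -178.4 F [-7.3 -1.9  9.7] w 18.4 [-0.92  2.31  0.37]
210 12.14 ang -149.3 F [-1.4 -3.8  2.4] w 18.5 [-0.9   2.31  0.34]
240 12.64 ang -120.2 F [ 0.7 -2.9  1.4] w 18.2 [-0.84  2.33  0.31]
270 13.14 ang -90.4 F [ 1.9 -4.3 -1. ] w 18.2 [-0.84  2.36  0.34]
300 13.64 ang -60.1 F [ 3.9 -2.4 -3.8] w 18.7 [-0.89  2.39  0.43]
330 14.14 ang -29.3 F [ 4.9 -1.6 -4.9] w 18.5 [-0.93  2.41  0.53]
360 14.64 ang 1.5 F [ 1.5  1.6 -1. ] w 18.6 [-0.95  2.42  0.59]
```

```bash
python3 - <<'E'
from h import *
crank(2*np.pi,6*np.pi,48,every=6)
ctrl.pause(.4); log(0)
for c in("scene","top"): cv2.imwrite(f"pics/{c}4.png",vision.grab_frame(c)[0])
def red(f):
    h=cv2.cvtColor(cv2.imread(f),cv2.COLOR_BGR2HSV).astype(float);m=((h[...,0]<7)|(h[...,0]>172))*np.clip(h[...,1]-120,0,None)*(h[...,2]>60)
    y0,x0=(175,318) if "scene" in f else(200,306);m=m[y0:y0+18,x0:x0+18];v,u=np.mgrid[0:18,0:18];return (u*m).sum()/m.sum()+x0,(v*m).sum()/m.sum()+y0
for c in("scene","top"): print(c,[np.round(red(f"pics/{c}{i}.png"),2) for i in(0,2,3,4)])
E
```

```text
450 16.24 ang 89.7 F [-3.6  1.9  1.3] w 18.8 [-0.95  2.38  0.52]
540 17.74 ang -177.4 F [-9.  -2.3 12.7] w 18.4 [-0.99  2.31  0.41]
630 19.24 ang -90.4 F [ 3.4 -4.3 -1.2] w 18.2 [-0.91  2.36  0.38]
720 20.74 ang 1.6 F [ 2.9  1.4 -0.8] w 18.4 [-1.    2.42  0.62]
810 22.24 ang 89.6 F [-4.2  2.4  1.1] w 18.5 [-1.01  2.38  0.56]
900 23.74 ang -177.3 F [-8.7 -2.2 13.9] w 18.6 [-1.05  2.31  0.45]
990 25.24 ang -90.3 F [ 3.8 -4.1 -1.5] w 18.1 [-0.98  2.36  0.43]
1080 26.74 ang 1.6 F [ 1.4  1.8 -0.1] w 18.3 [-1.04  2.42  0.65]
0 27.14 ang -0.1 F [0.1 1.1 3.6] w 18.6 [-1.04  2.42  0.66]
scene [array([325.84, 184.05]), array([325.82, 184.05]), array([326.58, 184.16]), array([325.83, 184.04])]
top [array([315.59, 209.05]), array([315.59, 209.05]), array([316.  , 209.04]), array([315.63, 209.03])]
```

```bash
cat >> h.py <<'E'
qd,Rd=quat(0)
def S(): s=get_state();print(round(s["time"],2),"m",(Rm.T@(s["tcp_pos"]-[M[0],M[1],0])*1000).round(1),"F",(Rm.T@s["contact_force"]).round(1),"w",round(s["width"]*1000,1),s["qpos"].round(2))
E
python3 - <<'E'
from h import *
ctrl.ungrasp()
ctrl.movel(htcp(0,.1),max_speed=.2);S()
ctrl.movep(htcp(0,.1)+[0,0,.12],quat(15)[0]);S()
ctrl.movep(m2w([-42,0,235]),qd);S()
ctrl.movel(m2w([-42,0,184]));S()
ctrl.close_gripper(40);S()
for c in("scene","top"): cv2.imwrite(f"pics/{c}5.png",vision.grab_frame(c)[0])
E
```

```text
28.63 m [-143.8   -0.4  142.8] F [ 0.7  0.2 -0.1] w 85.4 [ 0.72  0.37 -1.06  2.42  1.43  0.39  0.1 ]
29.58 m [-144.4   -0.7  261.7] F [-0.5  0.1 -0.3] w 85.5 [ 0.99  0.26 -1.33  2.04  0.43  0.82  1.11]
30.21 m [-42.3   1.  233.2] F [-0.5  0.6  0.2] w 85.2 [ 0.53  0.58 -1.04  1.63  0.52  1.24  1.06]
30.7 m [-42.3  -0.5 184.9] F [ 0.5 -0.6  0.4] w 85.7 [ 0.52  0.62 -1.01  1.7   0.58  1.14  1.01]
31.36 m [-4.190e+01  1.000e-01  1.843e+02] F [-1.7 -0.5  3.2] w 11.6 [ 0.52  0.63 -1.01  1.7   0.58  1.14  1.01]
```

```bash
python3 - <<'E'
from h import *
for d in(10,20,28,32,34,35): ctrl.movel(m2w([-42-d,0,184]),max_speed=.06);S()
ctrl.pause(.2);S()
ctrl.ungrasp();ctrl.movel(m2w([-77,0,240]),max_speed=.2)
ctrl.movep(m2w([0,0,250]),qd);S()
for c in("scene","top"): cv2.imwrite(f"pics/{c}6.png",vision.grab_frame(c)[0])
a=cv2.resize(cv2.imread("pics/scene6.png")[150:260,260:400],None,fx=4,fy=4,interpolation=2)
b=cv2.resize(cv2.imread("pics/scene4.png")[150:260,300:360],None,fx=4,fy=4,interpolation=2)
cv2.imwrite("pics/v6.png",np.hstack([a,b]))
E
```

```text
31.77 m [-5.270e+01  1.000e-01  1.842e+02] F [-2.  -0.5  6. ] w 12.0 [ 0.53  0.61 -1.01  1.73  0.57  1.13  1.  ]
32.09 m [-6.300e+01  1.000e-01  1.842e+02] F [-1.6  0.7  7.3] w 11.7 [ 0.54  0.6  -1.02  1.76  0.57  1.11  1.  ]
32.38 m [-7.100e+01  1.000e-01  1.842e+02] F [-1.2  0.4  7.3] w 11.6 [ 0.55  0.59 -1.03  1.78  0.56  1.1   1.  ]
32.62 m [-74.8   0.  184.2] F [-0.4 -0.8  6.7] w 11.2 [ 0.56  0.58 -1.03  1.79  0.56  1.1   1.  ]
32.88 m [-76.1   0.  184.2] F [ 2.2 -0.8  5.6] w 11.7 [ 0.56  0.58 -1.03  1.79  0.56  1.09  1.  ]
33.12 m [-76.2   0.  184.2] F [5.5 0.5 3.4] w 11.7 [ 0.56  0.58 -1.03  1.79  0.56  1.09  1.  ]
33.33 m [-76.2   0.  184.2] F [ 5.1 -0.3  3.4] w 11.8 [ 0.56  0.58 -1.03  1.79  0.56  1.09  1.  ]
34.87 m [  0.    0.3 248.3] F [-0.5  0.9 -0. ] w 85.7 [ 0.48  0.63 -1.02  1.49  0.54  1.33  1.08]
```

View pics/v6.png

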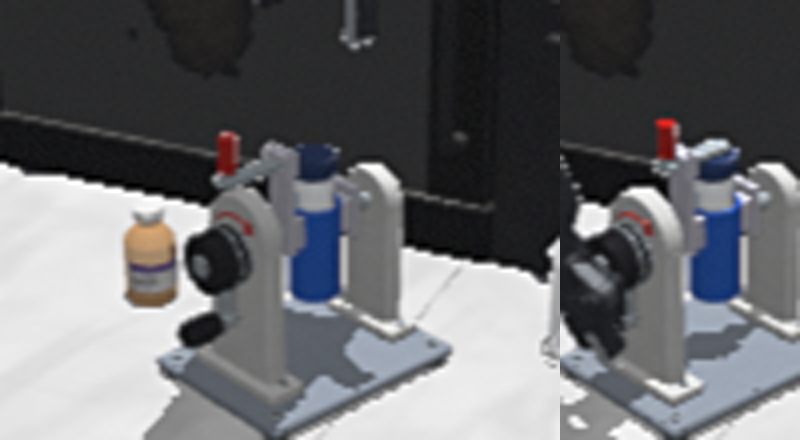

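The bolt is back against its stop (34.3 mm of travel, 5 N), the cap is clear at (318,158) in the crop, and the cup is upright. Now I check the rack fit and take the tube.

```bash
cat >> h.py <<'E'
RK=np.array([.4502,.3170,np.radians(74.2-90)])
def r2w(x): return np.array([RK[0],RK[1],0])+Ro.from_euler("z",RK[2]).as_matrix()@(np.asarray(x,float)/1000)
E
python3 - <<'E'
from h import *
ctrl.movel(m2w([0,0,140]),max_speed=.12);S()
ctrl.close_gripper(45);S()
ctrl.movel(m2w([0,0,160]),max_speed=.06);S()
ctrl.movel(m2w([0,0,255]),max_speed=.12);S()
outs=[]
for c in("scene","top"):
    im=vision.grab_frame(c)[0];cv2.imwrite(f"pics/{c}7.png",im)
    y0,x0=(175,195) if c=="scene" else(235,165)
    k=6.6;o=cv2.resize(cv2.imread(f"pics/{c}0.png")[y0:y0+60,x0:x0+60],None,fx=k,fy=k,interpolation=2)
    t=np.linspace(0,2*np.pi,60)
    for P,col in(([r2w([17*np.cos(a),-34+17*np.sin(a),50]) for a in t],(255,0,0)),([r2w([x,y,50]) for x,y in((31,68),(31,-68),(-31,-68),(-31,68),(31,68))],(0,255,0)),([r2w([17.2*np.cos(a),34+17.2*np.sin(a),112]) for a in t],(255,0,255))):
        cv2.polylines(o,[((proj(c,P)-[x0,y0]+.5)*k).astype(int)],False,col,1)
    outs.append(o)
cv2.imwrite("pics/v7.png",np.hstack(outs))
im=cv2.imread("pics/scene7.png");cv2.imwrite("pics/v7b.png",cv2.resize(im[110:260,260:400],None,fx=4,fy=4,interpolation=2))
for y in(74.2,-105.8):
    qq,RR=quat(0,np.radians(y)); print(y,[ctrl.ik(r2w([0,-34,z]),qq) is not None and np.round(ctrl.ik(r2w([0,-34,z]),qq),2) for z in(220,87)])
E
```

```text
36.03 m [  0.4   0.2 140.8] F [0.1 0.2 0.7] w 85.6 [ 0.45  0.73 -0.96  1.65  0.65  1.12  0.98]
36.57 m [3.000e-01 1.000e-01 1.404e+02] F [-0.4  0.4  3.3] w 32.9 [ 0.45  0.73 -0.96  1.65  0.65  1.12  0.98]
37.05 m [ 1.000e-01 -0.000e+00  1.603e+02] F [ 0.6 -0.4 -0.6] w 32.9 [ 0.46  0.71 -0.97  1.62  0.63  1.15  1.  ]
37.99 m [ -0.4  -0.3 254.2] F [-0.9  0.6 -1.5] w 33.0 [ 0.48  0.63 -1.02  1.48  0.54  1.34  1.08]
74.2 [array([ 0.16,  0.63, -1.29,  1.77,  0.64,  1.24,  1.56]), array([ 0.05,  0.75, -1.11,  1.94,  0.82,  0.99,  1.41])]
-105.8 [array([-0.23,  0.4 , -0.56,  1.78,  0.24,  1.04, -1.15]), array([-0.33,  0.55, -0.44,  1.95,  0.34,  0.72, -1.24])]
```

View pics/v7.png

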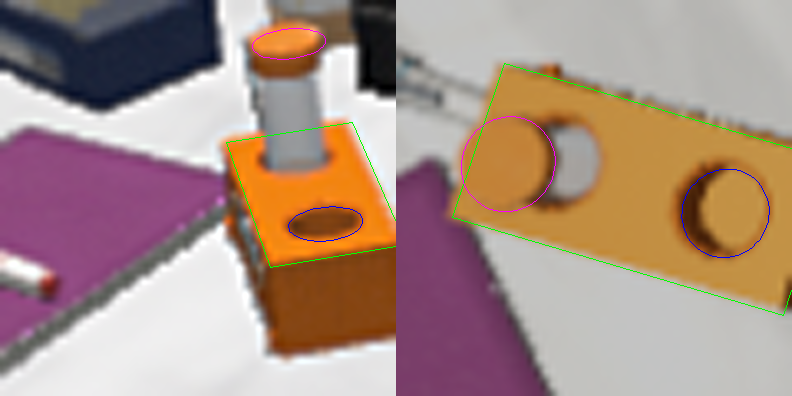

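View pics/v7b.png

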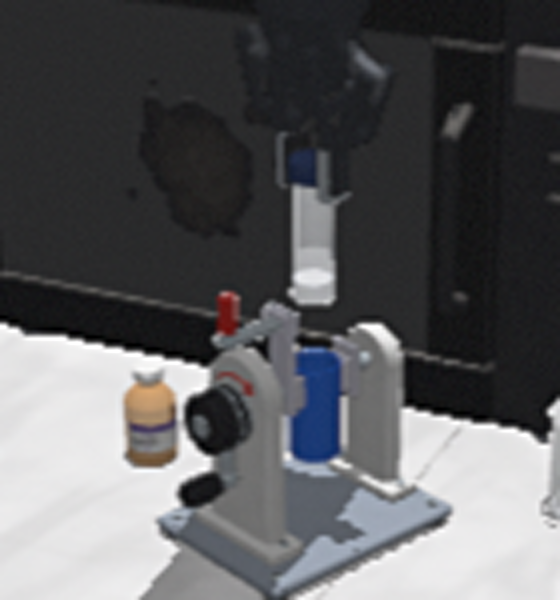

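The tube hangs straight out of the cup (crop (313,230)) and the cup stands upright. The rack overlay's hole ring fits in both cameras to within about 1 mm.

```bash
python3 - <<'E'
from h import *
qq,RR=quat(0,np.radians(-105.8))
ctrl.movel(m2w([-5,90,258]),max_speed=.2);S()
ctrl.movep(r2w([0,-34,215]),qq);ctrl.pause(.3);S()
for c in("scene","top"): cv2.imwrite(f"pics/{c}8.png",vision.grab_frame(c)[0])
ctrl.movel(r2w([0,-34,140]),max_speed=.12);S()
cv2.imwrite("pics/v8.png",cv2.resize(vision.grab_frame("scene")[0][140:240,190:320],None,fx=5,fy=5,interpolation=2))
E
```

```text
38.69 m [ -5.   89.9 257.7] F [ 0.8 -0.9 -0.3] w 32.8 [ 0.33  0.62 -1.02  1.49  0.53  1.34  0.94]
40.8 m [-148.3  269.9  214.9] F [0.4 0.7 0.1] w 32.7 [-0.24  0.4  -0.54  1.79  0.24  1.02 -1.15]
41.67 m [-148.2  270.4  140.5] F [-0.4 -0.7 -0.3] w 32.9 [-0.28  0.48 -0.51  1.89  0.3   0.85 -1.21]
```

View pics/v8.png

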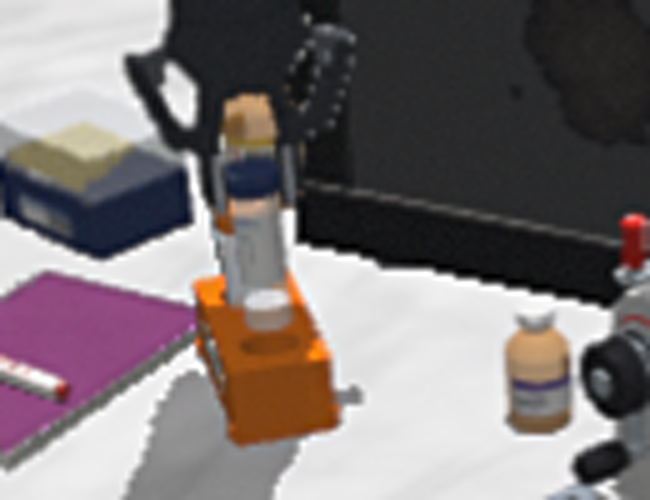

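The tube hangs over the hole, its underside at (268,312) above the mouth at (271,342), so I lower it.

```bash
python3 - <<'E'
from h import *
for z in(122,110,100,93,89.5,88):
    ctrl.movel(r2w([0,-34,z]),max_speed=.06);S()
    if np.linalg.norm(get_state()["contact_force"])>15: print("force");break
E
```

```text
42.17 m [-148.7  270.   121.6] F [-0.2 -0.1 -0.8] w 32.9 [-0.29  0.5  -0.49  1.91  0.32  0.81 -1.23]
42.52 m [-148.7  269.9  109.5] F [-0.2  0.6  0.1] w 33.2 [-0.29  0.52 -0.48  1.92  0.34  0.78 -1.24]
42.84 m [-148.7  269.9   99.6] F [-0.2 -0.3 -1. ] w 33.1 [-0.3   0.53 -0.48  1.94  0.35  0.75 -1.25]
43.11 m [-148.7  269.9   92.6] F [-0.6 -0.2 -1. ] w 32.6 [-0.3   0.54 -0.47  1.94  0.35  0.74 -1.26]
43.36 m [-148.6  270.    89.3] F [ 0.1 -0.3  0.4] w 33.0 [-0.31  0.55 -0.47  1.95  0.36  0.73 -1.26]
43.61 m [-148.5  270.    88. ] F [ 0.2  0.2 -0.7] w 32.9 [-0.31  0.55 -0.47  1.95  0.36  0.73 -1.26]
```

```bash
python3 - <<'E'
from h import *
ctrl.ungrasp();ctrl.pause(.2);ctrl.movel(r2w([0,-34,200]),max_speed=.15);S()
ctrl.movep(np.array([.30,.45,.28]),quat(0,np.radians(-60))[0]);ctrl.pause(.5);S()
f={}
for c in("scene","top"):
    f[c],d=vision.grab_frame(c);X=cloud(c,d);h=cv2.cvtColor(f[c],cv2.COLOR_BGR2HSV)
    m=(h[...,0]>100)&(h[...,0]<130)&(h[...,1]>100)&(np.linalg.norm(X[...,:2]-r2w([0,-34,0])[:2],axis=-1)<.035)&(X[...,2]>.06)
    print(c,m.sum(),np.median(X[m],0).round(3),X[m][:,2].max().round(3) if m.any() else 0)
a=cv2.resize(f["scene"][150:250,200:360],None,fx=5,fy=5,interpolation=2)
cv2.imwrite("pics/v9.png",a);cv2.imwrite("pics/v9t.png",cv2.resize(f["top"][140:300,150:360],None,fx=3.6,fy=3.6,interpolation=2))
E
```

```text
45.27 m [-148.8  269.7  199.3] F [-1.  -0.2 -0.7] w 85.5 [-0.25  0.41 -0.54  1.81  0.25  0.99 -1.16]
46.7 m [-272.7  448.3  280. ] F [-0.3 -0.5 -0.3] w 85.3 [-0.49  0.41 -0.8   1.64  0.31  1.23 -0.83]
scene 60 [0.436 0.273 0.113] 0.117
top 139 [0.444 0.281 0.113] 0.117
```

View pics/v9.png

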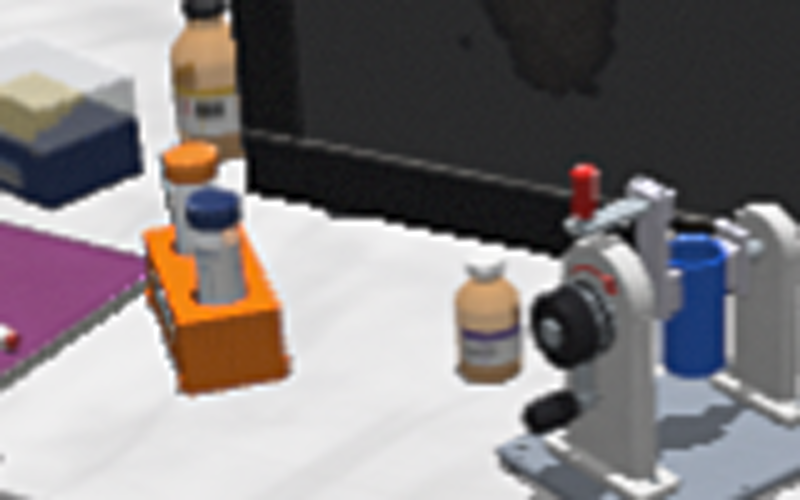

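View pics/v9t.png

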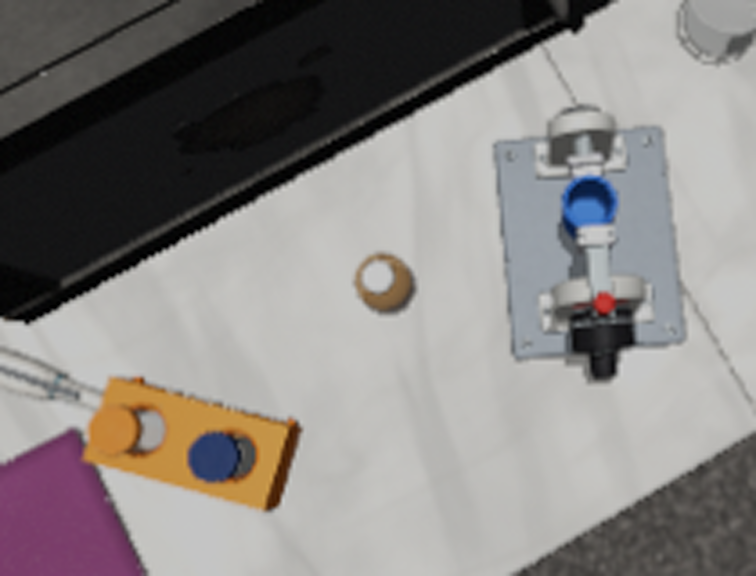

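The tube stands upright and fully down in the rack: its cap is at (212,208) in the scene crop, with its top 0.113 m above the bench. The cup is upright, the bolt is back, and the other tube and the things in view look undisturbed.

```bash
python3 -c "
from station import ticket
print(ticket.close_job())"
```

```text
the job is handed in; nothing more can be done
None
```

The job is handed in at about 47 s of the 72 s limit: I cranked the sample exactly three clockwise turns, pulled the bolt fully back, and stood the tube upright and fully down in the rack's empty hole, with the cup left upright.

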